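# Slide the sensor carriage onto the dovetail rail and clamp it at the stop

### The job

Put the laser sensor back on the measuring bench: slide its carriage onto the dovetail rail from the open end, sensor facing the concrete core, and push it gently along until it is fully home against the steel end stop. Then tighten the side clamp by swinging its black lever knob clockwise (seen from above), by feel, until the clamp has bitten firmly but is not over-tightened, and let go. Never force or jam the carriage on the rail or ram it into the stop, and do not disturb the core in its cradle or the caliper lying nearby.

Things in the scene. Friction and masses are not known exactly. Their poses are not given: they have to be found in the camera images.
- rail_bench: The fixed measuring bench: grey base plate 280 x 110 x 12 mm with an aluminium dovetail rail along its middle (y = 0). Origin: centre of the plate's underside, on the worktop. x runs along the rail from its open end towards stop and core, z up. Rail on a 24 mm wide web; section widens at 45 deg from 24 mm at z = 20 to 50 mm at z = 33, flat top at z = 35 mm. V-blocks hold the core at x = 40 to 125 mm.
- rail_mouth (a point): Open end of the dovetail, where the carriage goes on: middle of the rail's top edge, x = -140, y = 0, z = 35 mm of rail_bench, same axes. The rail's first 14 mm are tapered as a lead-in: at the very end it is 3 mm smaller on each side and 2 mm lower.
- end_stop: The steel end stop, a block 16 x 64 mm in plan, z = 12 to 46 mm, fixed across the rail's far end. Same origin and axes as rail_bench; its face is at x = -10 mm. A precision datum: seat the carriage with 5 to 10 N; more than 25 N is ramming.
- stop_face (a point): Middle of the stop's face, which looks back along the rail to the open end: x = -10, y = 0, z = 40.5 mm of rail_bench, same axes.
- carriage: The loose carriage, about 0.4 kg: an aluminium slide 70 mm long (x, front +x), y = -40 to 64 mm, deck z = 15 to 26 mm, carrying an upright and a dark laser sensor (x = 32 to 52, z = 31 to 71 mm, socket to 83 mm) that faces +x, to the core. Origin: middle of its underside, on which it stands. The dovetail channel runs along x at y = 0; ceiling at z = 15 mm, steel gib on the -y side.
- carriage_grip (a point): Where to grasp the carriage: centre of the bare aluminium upright, 26 mm (x) by 24 mm (y, the width to grasp), from z = 26 to 72 mm of the carriage. This point is at x = 15, y = 0, z = 55 mm of carriage, same axes.
- carriage_nose (a point): Middle of the deck's front face, which meets the stop: x = 35, y = 0, z = 20.5 mm of carriage, same axes. When the carriage rests on the rail, this point is 40.5 mm above the worktop, y = 0 within 3 mm and its axes are parallel to those of rail_bench.
- knob_grip (a point): The upright black clamp knob at the end of the clamp's 42 mm lever arm: 16 mm diameter, 25 mm high, its middle, 50 mm above the carriage's underside (70 mm above the worktop on the rail). Swinging it clockwise from above tightens. Swings freely at about 5 N (0.2 N m) for 1 to 1.7 rad, then bites, and the force rises within 0.4 rad. Firmly tight: a slow push of 8 to 10 N square to the arm no longer moves it. Stays where it is left.
- knob_pivot (a point): The clamp lever's upright pivot, at x = -22, y = 48 mm of carriage, at the height of knob_grip; x points along the lever arm, to the knob, and turns with it. The arm starts pointing to the carriage's rear. Hub and arm reach up to z = 47 mm of the carriage, the knob from z = 38 to 63 mm.
- clamp_plate: The brass clamp plate, 66 x 40 x 7 mm, under the deck on the carriage's +y side; axes of carriage. The lever draws it up by some 5 mm until its 45 degree edge bears on the dovetail's flank. Firmly tight: it presses on the rail with 15 to 120 N. While loose, the carriage has 3 to 6 mm of play sideways and over 1 mm up and down on the rail.
- core_b: The grey concrete core, 45 mm diameter, 80 mm long, lying loose in the V-blocks behind the stop, top 93 mm above the worktop. Origin: its lowest line, half-way along; y along its axis. Leave alone.
- caliper: A digital caliper, 74 x 188 x 12 mm, lying loose on the worktop. Origin: centre of its underside. Leave alone.

How it is judged:
On the way, in this order (a step that is already met when the one before it is completed fails the run):
1. the carriage is on the dovetail and its front face is up against the end stop (within 1.5 mm) (y of carriage in the frame of rail_bench between -0.004 and 0.004 m and z of carriage in the frame of rail_bench between 0.017 and 0.0225 m and angle between the x axis of carriage and the x axis of rail_bench, either way round below 0.04 rad and angle between the z axis of carriage and the z axis of rail_bench, either way round below 0.04 rad and x of carriage_nose in the frame of rail_bench above -0.0115 m), for 0.1 s.
2. the clamp plate bears firmly on the rail, with the carriage still at the stop (all of step 1 and contact force between clamp_plate and rail_bench above 15 N), for 0.2 s.
At the end, for the whole second after the job is handed in: The carriage sits on the dovetail, parallel to it within 0.04 rad and within 4 mm sideways, its front face within 1.5 mm of the end stop, sensor towards the core; the clamp plate presses on the rail with more than 15 N by itself; everything is released and at rest (all of step 2 and linear speed of carriage below 0.01 m/s and contact force between carriage and the fingers below 0.1 N); the robot touches nothing.
It fails at once if the carriage is rammed into the end stop (over 25 N) (contact force between carriage and end_stop above 25 N).
It fails at once if the carriage is forced or jammed on the rail while it is slid on (over 40 N) (contact force between carriage and rail_bench above 40 N and x of carriage_nose in the frame of rail_bench below -0.015 m).
It fails at once if the clamp is over-tightened (clamp plate on rail over 120 N) (contact force between clamp_plate and rail_bench above 120 N).
It fails at once if the core is shifted in its cradle by more than 5 mm (distance of core_b from where it was at the start of the episode above 0.005 m).
It fails at once if the caliper is pushed by more than 20 mm (distance of caliper from where it was at the start of the episode above 0.02 m).
It also fails if it takes over 72 s, if anything falls off the work surface, if the arm or the gripper's body presses on something with over 40 N, if the wrist force passes 120 N, or if a joint passes its speed limit or range.

### The arm

A 6-joint arm with a two-finger parallel gripper is mounted at the origin on a cart in front of the work surface, level with it; the furniture and walls round the work are solid. World frame = base frame: x ahead of the robot, y to its left, z up, the work surface at z = 0. Lengths are in m, angles in rad, forces in N, time in s.
With the tool pointing down it reaches from about 0.3 to 0.775 m from the base axis. Payload 14.6 kg.
Tool frame: the origin (TCP) lies on the centre line of the jaws, within the pads' length; the fingertips stand ctrl.tcp_to_tips ahead of it and the grasp point (between the pads) lies 2 mm behind it (ctrl.tcp_to_tips is the distance from the TCP to the fingertips, in m); z points along the fingers, y is the line along which they close (so a half turn about z gives the same grasp; the last joint's range is limited). The gripper opens to 94 mm and grips with 3 to 60 N. Pads are 16 mm wide; open, the fingers measure 119 mm over their backs; the gripper's body (75 mm by 177 mm) begins 78 mm behind the grasp point.
Start: joints at [-1.327, 0.3, 1.521, -0, 1.321, -0.067], TCP at [0.168, -0.524, 0.222] pointing down, gripper open.
Joint ranges: [-3.03, 3.03], [-0.79, 2.21], [0.23, 2.52], [-1.04, 4.18], [0, 3.07], [-2.55, 2.55]. Speed limits (rad/s): [2.22, 2.22, 2.57, 3.14, 3.14, 3.14].

### API

Orientations are given as [roll, pitch, yaw] about the fixed x, y, z axes, in that order (R = Rz(yaw) Ry(pitch) Rx(roll)).
In Python, from station import telemetry, viewer, hand_in, ctrl gives the robot as it stands.
- The arm moves only by the tool step_arm, never from a script. Its argument "plan" is a list of rows, each an object of numbers: "dx", "dy", "dz": the shift along the tool's x, y, z scaled (see below); "rx", "ry", "rz": the turn, a rotation vector about the tool's x, y, z scaled (see below); "claw": the closure, from 0 (fully open) to 1 (shut). In form: [{"dx": .., "dy": .., "dz": .., "rx": .., "ry": .., "rz": .., "claw": ..}, ...]. A call has 1 to 10 rows; each row shifts and turns the commanded pose from where the row before left it, along the tool's axes as they then stand; what a row does not reach is not made up. The controller multiplies each number of a shift by 0.1 m and each number of a turn by 90 degrees. A row lasts 1/10 s, in which the tool goes at most 50 mm and 8.59 degrees, less where a joint would pass 70% of its speed; a pose out of reach is approached as far as the arm can. A call with a number of a shift or a turn outside -1 to 1 is refused whole. A call with a gripper value outside its range is refused whole. The fingers move at their own pace and stop on an object; "grip_force" is the grip in N (left out, the last holds). Time passes only in rows, so rows that do not move let the fingers close. It gives the time, the measured TCP pose, the force, the opening and the grip force at its end, in the units of the state.
- telemetry.get_obs(): the state, without advancing time (a new reading comes with each control period).
- viewer.camera(name): name is "scene" or "top" or "wrist"; returns a dict with "img" (420x560x3 uint8, red, green, blue), "z_map" (420x560 float32, m along the optical axis (not along the pixel's ray), 0 where there is no reading), "fx", "fy", "cx", "cy" (pixels), "R" (3x3) and "t" (3): a world point X has camera coordinates R X + t; the wrist camera has in their place "tool_from_camera" (4x4, takes a point from camera to tool coordinates, whose origin is the TCP and whose axes are the flange's). Camera axes: x right, y down, z forward; pixel columns grow to the right and rows downward; lengths in m; the calibration is good to about 2 mm. A picture is of the moment at which its call begins: read the wrist's pose just before it.
- hand_in(): hands the job in; it is judged then, once.
Trained networks look in a picture, given as the dict that the camera call returned (one of the last four; its "shot" number tells which), for a name from the list of things; names that differ only in an ending like _2 or _b are one class to them, and where a whole thing is asked for, a point or a joint stands for the part that bears it (a point fixed in the world has none). Each returns a list of dicts, best first, with "score" (0 to 1); they miss things now and then, are a little off and sometimes report something else, mostly with a low value. They report only what shows in the picture. A call takes as long as a camera call.
- viewer.recognise(target, picture): "rect" ([left, top, right, bottom] in pixels, round what is visible of it).
The state is a dict: "time_s": time; "qpos": joint angles; "joint_vel": joint speeds; "tau": joint torques, N m; "ee_pos": TCP position; "eef_rot": TCP orientation; "force": force on the tool from outside, world axes, zero at the start; "moment": the same for the moment, N m; "grip_width": finger opening in m; "grip_force": force on a finger pad.
Only numpy, scipy, OpenCV 4.12 (cv2) and the standard library are available. Lean on these libraries where they do the work, as an engineer would, in place of code of your own. Each camera call takes 0.05 s, during which the arm holds its last target. There are 200 camera calls.

## Working session

There is one attempt and no reset: what is moved stays moved. The work goes in short steps, Python scripts to look and compute and a tool call to move; the robot and the scene stay as the last step left them, time stands still between calls to the robot, and variables do not carry over. Pictures are saved under pics/ and viewed, at most 10 in all, crops included, and the job is handed in when it is done.

Besides the shell and the picture viewer there is one more tool, called as name(argument=value, ...) on one line, values as JSON. step_arm: Moves the arm, as the interface text tells. Shifts and turns lie within -1 to 1; 1 stands for 0.1 m of shift or 90 degrees of turn. Its arguments: {"type":"object","properties":{"plan":{"type":"array"},"grip_force":{"type":"number"}},"required":["plan"]}

```bash
mkdir -p pics; ls
cat > h.py <<'E'
import numpy as np, cv2
from station import telemetry, viewer, hand_in, ctrl
from scipy.spatial.transform import Rotation as Ro
def pts(p):
    z=p['z_map']; v,u=np.mgrid[:z.shape[0],:z.shape[1]]
    c=np.stack([(u-p['cx'])/p['fx']*z,(v-p['cy'])/p['fy']*z,z],-1)
    return (c-np.array(p['t']))@np.array(p['R'])
def tool():
    o=telemetry.get_obs(); return np.array(o['ee_pos']),Ro.from_euler('xyz',o['eef_rot']).as_matrix()
def wpts(p,pos,R):
    z=p['z_map']; v,u=np.mgrid[:z.shape[0],:z.shape[1]]
    c=np.stack([(u-p['cx'])/p['fx']*z,(v-p['cy'])/p['fy']*z,z],-1)
    T=np.array(p['tool_from_camera']); return (c@T[:3,:3].T+T[:3,3])@R.T+pos
def save(n,img): cv2.imwrite('pics/'+n,cv2.cvtColor(img,cv2.COLOR_RGB2BGR))
E
python3 - <<'E'
from h import *
o=telemetry.get_obs(); print(o, ctrl.tcp_to_tips)
for n in ['top','scene']:
    p=viewer.camera(n); save(n+'0.png',p['img']); W=pts(p); np.savez(n+'0.npz',W=W,img=p['img'],z=p['z_map'])
    for t in ['rail_bench','end_stop','carriage','knob_grip','core_b','caliper']:
        for r in viewer.recognise(t,p)[:2]:
            l,tp,rr,b=map(int,r['rect']); q=W[tp:b,l:rr][p['z_map'][tp:b,l:rr]>0]
            print(n,t,round(r['score'],2),r['rect'],np.round(W[(tp+b)//2,(l+rr)//2],3))
E
```

```text
pics
{'time_s': 0.0, 'qpos': array([-1.32657459e+00,  3.00487258e-01,  1.52155587e+00, -1.25201778e-05,
        1.32068359e+00, -6.66054371e-02]), 'joint_vel': array([ 0.00183518, -0.00052492, -0.00053191, -0.00230246, -0.00145165,
        0.00023208]), 'tau': array([-8.33393233e-05, -5.31808519e+01, -3.52734196e+01,  7.08281645e-02,
        2.43591605e-02, -9.64658898e-05]), 'ee_pos': array([ 0.16815129, -0.5234242 ,  0.22188812]), 'eef_rot': array([-3.14046030e+00, -6.33785083e-05,  3.10830245e-01]), 'force': array([ 0.11348788,  0.39603493, -0.43514892]), 'moment': array([ 0.0176913 ,  0.02242697, -0.00363843]), 'grip_force': 0.0, 'grip_width': 0.0941561512059782} 0.017
top rail_bench 0.57 [226.5, 203.2, 332.0, 285.1] [ 0.474 -0.17   0.048]
top end_stop 0.67 [271.1, 232.5, 285.0, 251.3] [ 0.483 -0.168  0.045]
top carriage 0.79 [173.4, 162.5, 213.3, 206.9] [0.652 0.07  0.025]
top core_b 0.98 [289.8, 243.7, 321.7, 268.8] [ 0.441 -0.239  0.092]
top caliper 0.97 [345.6, 250.0, 409.0, 282.3] [ 0.407 -0.448  0.004]
scene rail_bench 0.65 [254.4, 237.2, 315.8, 273.7] [ 0.508 -0.108  0.019]
scene end_stop 0.66 [305.3, 236.9, 317.8, 259.8] [ 0.465 -0.163  0.041]
scene carriage 0.69 [167.0, 238.1, 223.1, 276.4] [0.645 0.073 0.024]
scene carriage 0.22 [166.4, 242.6, 192.7, 252.7] [0.685 0.093 0.043]
scene knob_grip 0.45 [165.9, 238.9, 192.2, 252.5] [0.752 0.058 0.002]
scene caliper 0.6 [411.8, 225.2, 425.9, 232.0] [ 0.369 -0.514  0.003]
```

Run:
```python
from h import *
a=np.load('top0.npz'); img=a['img'][150:300,160:420]
save('c1.png',cv2.resize(img,(780,450),interpolation=cv2.INTER_CUBIC))
W=a['W']; 
# plate/rail fits: rail top z ~.035
def fit(m,n):
    q=W[m][:,:2].astype(np.float32); r=cv2.minAreaRect(q); print(n,len(q),np.round(r[0],4),np.round(r[1],4),round(r[2],2)); print(np.round(cv2.boxPoints(r),3).tolist())
v,u=np.mgrid[:420,:560]; z=W[...,2]; ok=a['z']>0
B=ok&(u>220)&(u<340)&(v>198)&(v<290)
fit(B&(z>.007)&(z<.1),'bench'); fit(B&(z>.03)&(z<.038),'railtop'); fit(B&(z>.042)&(z<.05),'stop')
C=ok&(u>165)&(u<222)&(v>155)&(v<212)
fit(C&(z>.02)&(z<.03),'deck'); fit(C&(z>.064)&(z<.09),'sensor');fit(C&(z>.05)&(z<.064),'knob')
```

```text
bench 3848 [ 0.4781 -0.1732] [0.3344 0.2521] 89.45
[[0.3499999940395355, -0.33899998664855957], [0.6019999980926514, -0.34200000762939453], [0.6060000061988831, -0.007000000216066837], [0.3540000021457672, -0.004999999888241291]]
railtop 629 [ 0.515  -0.1123] [0.1464 0.0562] 55.98
[[0.45100000500679016, -0.15700000524520874], [0.4970000088214874, -0.1889999955892563], [0.5789999961853027, -0.06700000166893005], [0.5329999923706055, -0.035999998450279236]]
stop 104 [ 0.5026 -0.1672] [0.2415 0.1015] 84.08
[[0.4399999976158142, -0.28200000524520874], [0.5410000085830688, -0.2930000126361847], [0.5659999847412109, -0.052000001072883606], [0.4650000035762787, -0.041999999433755875]]
deck 609 [0.6357 0.0614] [0.0706 0.1044] 81.81
[[0.5789999961853027, 0.03400000184774399], [0.6819999814033508, 0.01899999938905239], [0.6919999718666077, 0.08900000154972076], [0.5889999866485596, 0.10400000214576721]]
sensor 170 [0.6459 0.0704] [0.1386 0.0427] 51.79
[[0.5860000252723694, 0.028999999165534973], [0.6200000047683716, 0.003000000026077032], [0.7059999704360962, 0.1120000034570694], [0.671999990940094, 0.1379999965429306]]
knob 41 [0.6478 0.0723] [0.143  0.0421] 50.21
[[0.5860000252723694, 0.03099999949336052], [0.6179999709129333, 0.004000000189989805], [0.7099999785423279, 0.11400000005960464], [0.6769999861717224, 0.14100000262260437]]
```

View pics/c1.png

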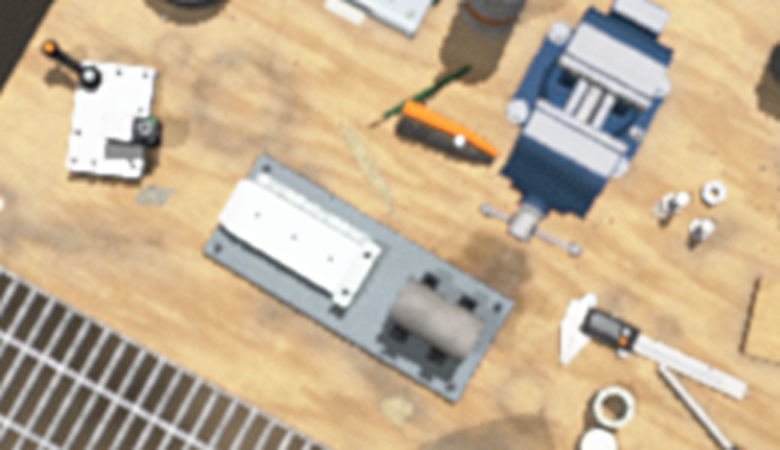

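```bash
cat >> h.py <<'E'
def rows(tp,yaw,n=10,claw=0):
    pos,R=tool(); o=telemetry.get_obs(); y0=o['eef_rot'][2]; dy=(yaw-y0+np.pi)%(2*np.pi)-np.pi
    # tilt correction ignored; the shift is split evenly in world axes
    d=(np.array(tp)-pos)/n
    for k in range(n):
        Rk=Ro.from_euler('xyz',[np.pi,0,y0+dy*k/n]).as_matrix(); s=Rk.T@d/0.1
        print('{"dx":%.4f,"dy":%.4f,"dz":%.4f,"rz":%.4f,"claw":%g},'%(*s,-np.degrees(dy)/n/90,claw),end='')
    print()
E
python3 - <<'E'
from h import *
rows([.53,-.12,.36],.977,15)
E
```

```text
{"dx":0.3119,"dy":-0.1824,"dz":-0.0917,"rz":-0.0283,"claw":0},{"dx":0.3197,"dy":-0.1684,"dz":-0.0917,"rz":-0.0283,"claw":0},{"dx":0.3269,"dy":-0.1540,"dz":-0.0917,"rz":-0.0283,"claw":0},{"dx":0.3334,"dy":-0.1394,"dz":-0.0917,"rz":-0.0283,"claw":0},{"dx":0.3393,"dy":-0.1244,"dz":-0.0917,"rz":-0.0283,"claw":0},{"dx":0.3445,"dy":-0.1093,"dz":-0.0917,"rz":-0.0283,"claw":0},{"dx":0.3490,"dy":-0.0938,"dz":-0.0917,"rz":-0.0283,"claw":0},{"dx":0.3528,"dy":-0.0783,"dz":-0.0917,"rz":-0.0283,"claw":0},{"dx":0.3559,"dy":-0.0625,"dz":-0.0917,"rz":-0.0283,"claw":0},{"dx":0.3583,"dy":-0.0467,"dz":-0.0917,"rz":-0.0283,"claw":0},{"dx":0.3601,"dy":-0.0307,"dz":-0.0917,"rz":-0.0283,"claw":0},{"dx":0.3611,"dy":-0.0147,"dz":-0.0917,"rz":-0.0283,"claw":0},{"dx":0.3614,"dy":0.0014,"dz":-0.0917,"rz":-0.0283,"claw":0},{"dx":0.3609,"dy":0.0174,"dz":-0.0917,"rz":-0.0283,"claw":0},{"dx":0.3598,"dy":0.0334,"dz":-0.0917,"rz":-0.0283,"claw":0},
```

step_arm(plan=[{"dx": 0.312,"dy": -0.182,"dz": -0.092,"rz": -0.0283,"claw": 0},{"dx": 0.32,"dy": -0.168,"dz": -0.092,"rz": -0.0283,"claw": 0},{"dx": 0.327,"dy": -0.154,"dz": -0.092,"rz": -0.0283,"claw": 0},{"dx": 0.333,"dy": -0.139,"dz": -0.092,"rz": -0.0283,"claw": 0},{"dx": 0.339,"dy": -0.124,"dz": -0.092,"rz": -0.0283,"claw": 0},{"dx": 0.344,"dy": -0.109,"dz": -0.092,"rz": -0.0283,"claw": 0},{"dx": 0.349,"dy": -0.094,"dz": -0.092,"rz": -0.0283,"claw": 0},{"dx": 0.353,"dy": -0.078,"dz": -0.092,"rz": -0.0283,"claw": 0},{"dx": 0.356,"dy": -0.062,"dz": -0.092,"rz": -0.0283,"claw": 0},{"dx": 0.358,"dy": -0.047,"dz": -0.092,"rz": -0.0283,"claw": 0}])

```text
$.plan[0]: bad value
```

step_arm(plan=[{"dx": 0.36,"dy": -0.031,"dz": -0.092,"rz": -0.0283,"claw": 0},{"dx": 0.361,"dy": -0.015,"dz": -0.092,"rz": -0.0283,"claw": 0},{"dx": 0.361,"dy": 0.001,"dz": -0.092,"rz": -0.0283,"claw": 0},{"dx": 0.361,"dy": 0.017,"dz": -0.092,"rz": -0.0283,"claw": 0},{"dx": 0.36,"dy": 0.033,"dz": -0.092,"rz": -0.0283,"claw": 0},{"dx": 0,"claw": 0},{"dx": 0,"claw": 0}])

```text
$.plan[0]: bad value
```

Run:
```python
from h import *
pos,R=tool(); p=viewer.camera('wrist'); W=wpts(p,pos,R); print(pos,np.round(p['tool_from_camera'],3).tolist(),p['fx'])
save('w1.png',p['img']); np.savez('w1.npz',W=W,img=p['img'],z=p['z_map'])
for t in ['rail_bench','end_stop','core_b','carriage']:
    for r in viewer.recognise(t,p)[:2]: print(t,round(r['score'],2),r['rect'])
```

```text
[ 0.16819172 -0.52362334  0.22244357] [[-0.001, -0.962, -0.273, 0.079], [1.0, -0.001, -0.001, -0.001], [0.0, -0.273, 0.962, -0.163], [0.0, 0.0, 0.0, 1.0]] 321.39205408246846
core_b 0.54 [319.2, 0.0, 345.4, 18.2]
```

View pics/w1.png

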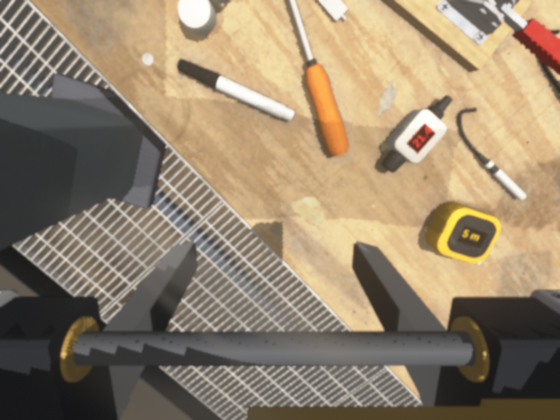

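step_arm(plan=[{"dx": 0.312,"dy": -0.182,"dz": -0.092,"rx": 0,"ry": 0,"rz": -0.0283,"claw": 0},{"dx": 0.32,"dy": -0.168,"dz": -0.092,"rx": 0,"ry": 0,"rz": -0.0283,"claw": 0},{"dx": 0.327,"dy": -0.154,"dz": -0.092,"rx": 0,"ry": 0,"rz": -0.0283,"claw": 0},{"dx": 0.333,"dy": -0.139,"dz": -0.092,"rx": 0,"ry": 0,"rz": -0.0283,"claw": 0},{"dx": 0.339,"dy": -0.124,"dz": -0.092,"rx": 0,"ry": 0,"rz": -0.0283,"claw": 0},{"dx": 0.344,"dy": -0.109,"dz": -0.092,"rx": 0,"ry": 0,"rz": -0.0283,"claw": 0},{"dx": 0.349,"dy": -0.094,"dz": -0.092,"rx": 0,"ry": 0,"rz": -0.0283,"claw": 0},{"dx": 0.353,"dy": -0.078,"dz": -0.092,"rx": 0,"ry": 0,"rz": -0.0283,"claw": 0},{"dx": 0.356,"dy": -0.062,"dz": -0.092,"rx": 0,"ry": 0,"rz": -0.0283,"claw": 0},{"dx": 0.358,"dy": -0.047,"dz": -0.092,"rx": 0,"ry": 0,"rz": -0.0283,"claw": 0}])

```text
time_s: 1.95
ee_pos: [0.4102, -0.2535, 0.315]
eef_rot: [3.141, -0.0, 0.757]
force: [0.9, -0.0, 0.7]
grip_width: 0.0939
grip_force: 0.0
```

step_arm(plan=[{"dx": 0.36,"dy": -0.031,"dz": -0.092,"rx": 0,"ry": 0,"rz": -0.0283,"claw": 0},{"dx": 0.361,"dy": -0.015,"dz": -0.092,"rx": 0,"ry": 0,"rz": -0.0283,"claw": 0},{"dx": 0.361,"dy": 0.001,"dz": -0.092,"rx": 0,"ry": 0,"rz": -0.0283,"claw": 0},{"dx": 0.361,"dy": 0.017,"dz": -0.092,"rx": 0,"ry": 0,"rz": -0.0283,"claw": 0},{"dx": 0.36,"dy": 0.033,"dz": -0.092,"rx": 0,"ry": 0,"rz": -0.0283,"claw": 0},{"dx": 0,"dy": 0,"dz": 0,"rx": 0,"ry": 0,"rz": 0,"claw": 0},{"dx": 0,"dy": 0,"dz": 0,"rx": 0,"ry": 0,"rz": 0,"claw": 0}])

```text
time_s: 2.65
ee_pos: [0.5299, -0.1197, 0.3601]
eef_rot: [-3.141, 0.0, 0.978]
force: [-0.0, 0.5, -0.2]
grip_width: 0.094
grip_force: 0.0
```

Run:
```python
from h import *
pos,R=tool(); p=viewer.camera('wrist'); W=wpts(p,pos,R); print(pos)
save('w2.png',p['img']); np.savez('w2.npz',W=W,img=p['img'],z=p['z_map'])
for t in ['rail_bench','end_stop','core_b','carriage']:
    for r in viewer.recognise(t,p)[:2]: print(t,round(r['score'],2),r['rect'])
```

```text
[ 0.529868   -0.1197144   0.36010506]
rail_bench 0.86 [231.7, 122.6, 303.9, 286.8]
end_stop 0.73 [250.1, 209.4, 290.6, 220.5]
core_b 0.96 [255.4, 244.7, 285.6, 304.7]
carriage 0.89 [225.2, 0.3, 311.7, 65.9]
```

View pics/w2.png

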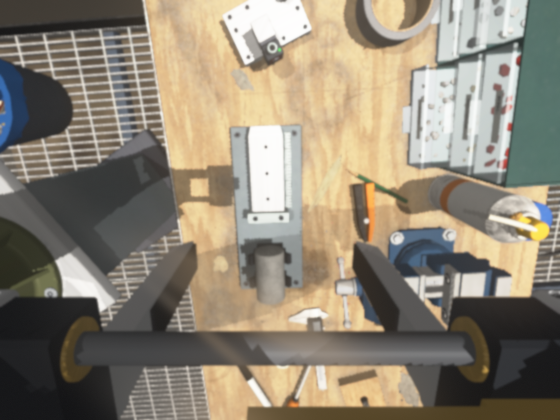

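Run:
```python
from h import *
a=np.load('w2.npz'); W=a['W']; v,u=np.mgrid[:420,:560]; z=W[...,2]; ok=a['z']>0
print(np.median(z[135:200,165:225]), 'bench px z', np.median(z[135:200,236:243]),np.median(z[140:200,255:280]))
# edges per row: rail top columns, plate columns (world coords)
def line(lo,hi,r0,r1,n):
    Ls=[];Rs=[]
    for r in range(r0,r1):
        c=np.where((z[r,225:312]>lo)&(z[r,225:312]<hi))[0]+225
        if len(c)<5: continue
        Ls.append(W[r,c[0],:2]); Rs.append(W[r,c[-1],:2])
    out=[]
    for P in (Ls,Rs):
        f=cv2.fitLine(np.float32(P),cv2.DIST_HUBER,0,.01,.01).ravel(); f[:2]*=-np.sign(f[1]) 
        out.append(f)
    for f in out: print(n,'yaw',np.degrees(np.arctan2(f[1],f[0])).round(2),f[2:])
    d=out[0][:2]+out[1][:2]; d/=np.linalg.norm(d); nn=np.array([-d[1],d[0]])
    print(' offsets',out[0][2:]@nn,out[1][2:]@nn,'mid',(out[0][2:]@nn+out[1][2:]@nn)/2)
    return d,nn
line(.029,.041,138,206,'rail'); d,nn=line(.006,.1,130,285,'plate')
s=W[...,:2]@d; t=W[...,:2]@nn
for lo,hi,n in((.006,.1,'plate'),(.03,.04,'rail'),(.041,.052,'stop')):
    m=ok&(u>228)&(u<308)&(v>118)&(v<240)&(z>lo)&(z<hi); print(n,np.percentile(s[m],[0,.5,2,50,98,100]).round(4),np.percentile(t[m],[1,50,99]).round(4))
# carriage
m=ok&(u>215)&(u<318)&(v<70)
for lo,hi in((.02,.031),(.06,.09)):
    q=W[m&(z>lo)&(z<hi)][:,:2].astype(np.float32); print(len(q),cv2.minAreaRect(q))
core=W[244:305,255:286]; print('core top',np.percentile(core[...,2],98), 'd',d)
```

```text
0.0002441781553555733 bench px z 0.012409636966303206 0.03535044538541113
rail yaw -122.2 [ 0.4995803  -0.09752741]
rail yaw -122.34 [ 0.53984463 -0.12467653]
 offsets 0.47449303 0.5230333 mid 0.49876317
plate yaw -122.15 [ 0.44024336 -0.13598906]
plate yaw -122.67 [ 0.52743465 -0.19979364]
 offsets 0.44454917 0.552357 mid 0.49845308
plate [-0.2536 -0.2528 -0.2505 -0.1688 -0.0701 -0.0646] [0.4447 0.4994 0.5524]
rail [-0.2535 -0.2526 -0.2507 -0.1907 -0.1243 -0.1228] [0.4737 0.4983 0.5228]
stop [-0.1239 -0.1237 -0.1236 -0.1167 -0.1082 -0.1072] [0.4675 0.4982 0.5295]
2992 ((0.6365498304367065, 0.059784989804029465), (0.0707370713353157, 0.10397510230541229), 81.90830993652344)
860 ((0.6208255290985107, 0.03423670679330826), (0.05128292366862297, 0.02411206066608429), 82.01747131347656)
core top 0.0937700982769977 d [-0.5360162 -0.8442077]
```

Run:
```python
from h import *
rows([.6226,.0466,.17],1.429,8)
```

```text
{"dx":0.2386,"dy":-0.0206,"dz":0.2381,"rz":-0.0360,"claw":0},{"dx":0.2394,"dy":-0.0071,"dz":0.2381,"rz":-0.0360,"claw":0},{"dx":0.2394,"dy":0.0065,"dz":0.2381,"rz":-0.0360,"claw":0},{"dx":0.2387,"dy":0.0200,"dz":0.2381,"rz":-0.0360,"claw":0},{"dx":0.2372,"dy":0.0335,"dz":0.2381,"rz":-0.0360,"claw":0},{"dx":0.2349,"dy":0.0469,"dz":0.2381,"rz":-0.0360,"claw":0},{"dx":0.2319,"dy":0.0601,"dz":0.2381,"rz":-0.0360,"claw":0},{"dx":0.2281,"dy":0.0731,"dz":0.2381,"rz":-0.0360,"claw":0},
```

step_arm(plan=[{"dx": 0.2386,"dy": -0.0206,"dz": 0.238,"rx": 0,"ry": 0,"rz": -0.036,"claw": 0},{"dx": 0.2394,"dy": -0.0071,"dz": 0.238,"rx": 0,"ry": 0,"rz": -0.036,"claw": 0},{"dx": 0.2394,"dy": 0.0065,"dz": 0.238,"rx": 0,"ry": 0,"rz": -0.036,"claw": 0},{"dx": 0.2387,"dy": 0.02,"dz": 0.238,"rx": 0,"ry": 0,"rz": -0.036,"claw": 0},{"dx": 0.2372,"dy": 0.0335,"dz": 0.238,"rx": 0,"ry": 0,"rz": -0.036,"claw": 0},{"dx": 0.2349,"dy": 0.0469,"dz": 0.238,"rx": 0,"ry": 0,"rz": -0.036,"claw": 0},{"dx": 0.2319,"dy": 0.06,"dz": 0.238,"rx": 0,"ry": 0,"rz": -0.036,"claw": 0},{"dx": 0.2281,"dy": 0.073,"dz": 0.238,"rx": 0,"ry": 0,"rz": -0.036,"claw": 0},{"dx": 0,"dy": 0,"dz": 0,"rx": 0,"ry": 0,"rz": 0,"claw": 0},{"dx": 0,"dy": 0,"dz": 0,"rx": 0,"ry": 0,"rz": 0,"claw": 0}])

```text
time_s: 3.9
ee_pos: [0.6227, 0.0469, 0.1702]
eef_rot: [-3.141, 0.0, 1.429]
force: [0.0, -0.4, 0.5]
grip_width: 0.0941
grip_force: 0.0
```

Run:
```python
from h import *
pos,R=tool(); p=viewer.camera('wrist'); W=wpts(p,pos,R); print(pos,telemetry.get_obs()['eef_rot'])
save('w3.png',p['img']); np.savez('w3.npz',W=W,img=p['img'],z=p['z_map'])
for t in ['carriage','knob_grip']:
    for r in viewer.recognise(t,p)[:2]: print(t,round(r['score'],2),r['rect'])
z=W[...,2]; near=(np.abs(W[...,:2]-[.63,.05]).max(-1)<.12)&(p['z_map']>.12)
for lo,hi in((.022,.029),(.066,.076),(.078,.09)):
    q=W[near&(z>lo)&(z<hi)][:,:2].astype(np.float32); print(lo,len(q),cv2.minAreaRect(q),q.mean(0))
```

```text
[0.62266947 0.04686678 0.17017021] [3.14055099e+00 2.28520373e-05 1.42820103e+00]
carriage 0.61 [233.7, 116.6, 364.3, 255.7]
knob_grip 0.65 [315.3, 118.6, 367.9, 179.3]
0.022 6242 ((0.640099287033081, 0.02710685133934021), (0.21133621037006378, 0.15961505472660065), 6.948298454284668) [0.63513803 0.05948524]
0.066 1340 ((0.6207818388938904, 0.03529006242752075), (0.04967918619513512, 0.023857630789279938), 82.18646240234375) [0.621367   0.03918041]
0.078 173 ((0.6185129284858704, 0.020047415047883987), (0.011984081007540226, 0.011025318875908852), 41.30721664428711) [0.61881286 0.02079139]
```

View pics/w3.png

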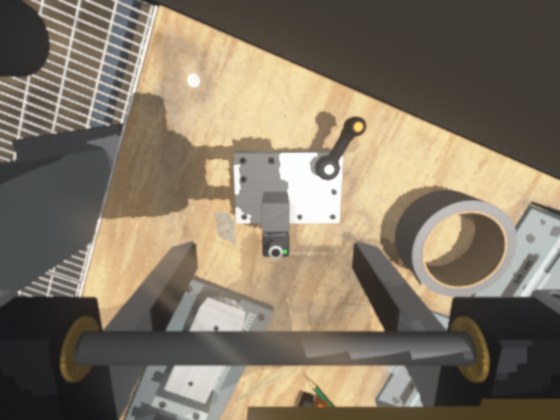

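step_arm(plan=[{"dx": 0,"dy": 0,"dz": 0.25,"rx": 0,"ry": 0,"rz": -0.003,"claw": 0},{"dx": 0,"dy": 0,"dz": 0.3,"rx": 0,"ry": 0,"rz": 0,"claw": 0},{"dx": 0,"dy": 0,"dz": 0.3,"rx": 0,"ry": 0,"rz": 0,"claw": 0},{"dx": 0,"dy": 0,"dz": 0.22,"rx": 0,"ry": 0,"rz": 0,"claw": 0},{"dx": 0,"dy": 0,"dz": 0.1,"rx": 0,"ry": 0,"rz": 0,"claw": 0.3},{"dx": 0,"dy": 0,"dz": 0,"rx": 0,"ry": 0,"rz": 0,"claw": 0.55},{"dx": 0,"dy": 0,"dz": 0,"rx": 0,"ry": 0,"rz": 0,"claw": 0.7},{"dx": 0,"dy": 0,"dz": 0,"rx": 0,"ry": 0,"rz": 0,"claw": 1},{"dx": 0,"dy": 0,"dz": 0,"rx": 0,"ry": 0,"rz": 0,"claw": 1},{"dx": 0,"dy": 0,"dz": 0,"rx": 0,"ry": 0,"rz": 0,"claw": 1}], grip_force=25)

```text
time_s: 5.05
ee_pos: [0.6231, 0.0474, 0.0537]
eef_rot: [3.141, -0.0, 1.435]
force: [-0.2, -0.6, 0.6]
grip_width: 0.0497
grip_force: 0.0
```

step_arm(plan=[{"dx": 0,"dy": 0,"dz": 0,"rx": 0,"ry": 0,"rz": 0,"claw": 1},{"dx": 0,"dy": 0,"dz": 0,"rx": 0,"ry": 0,"rz": 0,"claw": 1},{"dx": 0,"dy": 0,"dz": 0,"rx": 0,"ry": 0,"rz": 0,"claw": 1}])

```text
time_s: 5.35
ee_pos: [0.6228, 0.0475, 0.0531]
eef_rot: [-3.142, -0.0, 1.435]
force: [0.6, -0.2, -0.2]
grip_width: 0.0257
grip_force: 0.0
```

step_arm(plan=[{"dx": 0,"dy": 0,"dz": 0,"rx": 0,"ry": 0,"rz": 0,"claw": 1},{"dx": 0,"dy": 0,"dz": 0,"rx": 0,"ry": 0,"rz": 0,"claw": 1},{"dx": 0,"dy": 0,"dz": 0,"rx": 0,"ry": 0,"rz": 0,"claw": 1},{"dx": 0,"dy": 0,"dz": -0.1,"rx": 0,"ry": 0,"rz": 0,"claw": 1},{"dx": 0,"dy": 0,"dz": -0.3,"rx": 0,"ry": 0,"rz": 0,"claw": 1},{"dx": 0,"dy": 0,"dz": -0.3,"rx": 0,"ry": 0,"rz": 0,"claw": 1},{"dx": 0,"dy": 0,"dz": 0,"rx": 0,"ry": 0,"rz": 0,"claw": 1}])

```text
time_s: 6.05
ee_pos: [0.6243, 0.0475, 0.127]
eef_rot: [3.136, -0.001, 1.435]
force: [1.7, 0.4, -7.0]
grip_width: 0.024
grip_force: 25.0
```

Run:
```python
from h import *
pos,R=tool(); p=viewer.camera('wrist'); W=wpts(p,pos,R); o=telemetry.get_obs(); print(pos,o['eef_rot'],o['grip_width'],o['grip_force'],o['force'])
T=(W-pos)@R # tool coords
np.savez('w4.npz',T=T,W=W,z=p['z_map'],img=p['img'])
t=T; n=(np.abs(t[...,0])<.1)&(np.abs(t[...,1])<.1)&(p['z_map']>.1)
# deck top expected at tool z = +27mm
for lo,hi in((.020,.034),(-.024,-.012)):
    m=n&(t[...,2]>lo)&(t[...,2]<hi); q=t[m][:,:2].astype(np.float32); print(lo,len(q),cv2.minAreaRect(q)); 
    A=np.c_[t[m][:,:2],np.ones(m.sum())]; print(np.linalg.lstsq(A,t[m][:,2],rcond=None)[0])
```

```text
[0.62429805 0.04753029 0.12699816] [ 3.13929423e+00 -3.05764509e-04  1.43477744e+00] 0.02374356053000295 24.99379813671112 [ 0.33150643 -0.36774664 -8.29181707]
0.02 12684 ((0.014313653111457825, 0.011212851852178574), (0.06998760253190994, 0.10440852493047714), 0.12059657275676727)
[0.00964055 0.00244856 0.02646522]
-0.024 4014 ((0.02934853546321392, 0.01407000795006752), (0.12583880126476288, 0.04958716407418251), 28.668380737304688)
[ 0.02664045  0.00297893 -0.01872762]
```

Run:
```python
from h import *
rows([.584,-.0098,.11],1.0062,4,1)
a=np.load('w3.npz'); W=a['W']; m=(np.abs(W[...,2])<.005)&(np.abs(W[...,0]-.63)<.08)&(np.abs(W[...,1]-.08)<.1)&(a['z']>.1)
A=np.c_[W[m][:,:2]-[.62,.05],np.ones(m.sum())]; print('table tilt',np.linalg.lstsq(A,W[m][:,2],rcond=None)[0])
```

```text
{"dx":-0.1551,"dy":-0.0778,"dz":0.0353,"rz":0.0682,"claw":1},{"dx":-0.1625,"dy":-0.0608,"dz":0.0353,"rz":0.0682,"claw":1},{"dx":-0.1681,"dy":-0.0430,"dz":0.0353,"rz":0.0682,"claw":1},{"dx":-0.1717,"dy":-0.0248,"dz":0.0353,"rz":0.0682,"claw":1},
table tilt [-0.00155927 -0.00071093  0.00045686]
```

step_arm(plan=[{"dx": -0.1551,"dy": -0.0778,"dz": 0.035,"rx": 0,"ry": 0,"rz": 0.0682,"claw": 1},{"dx": -0.1625,"dy": -0.0608,"dz": 0.035,"rx": 0,"ry": 0,"rz": 0.0682,"claw": 1},{"dx": -0.1681,"dy": -0.043,"dz": 0.035,"rx": 0,"ry": 0,"rz": 0.0682,"claw": 1},{"dx": -0.1717,"dy": -0.0248,"dz": 0.035,"rx": 0,"ry": 0,"rz": 0.0682,"claw": 1},{"dx": 0,"dy": 0,"dz": 0,"rx": 0,"ry": 0.0057,"rz": 0,"claw": 1},{"dx": 0,"dy": 0,"dz": 0,"rx": 0,"ry": 0,"rz": 0,"claw": 1},{"dx": 0,"dy": 0,"dz": 0,"rx": 0,"ry": 0,"rz": 0,"claw": 1}])

```text
time_s: 6.8
ee_pos: [0.5835, -0.0094, 0.1083]
eef_rot: [-3.141, -0.008, 1.008]
force: [0.7, -0.6, -7.9]
grip_width: 0.0237
grip_force: 25.0
```

Run:
```python
from h import *
pos,R=tool(); o=telemetry.get_obs(); p=viewer.camera('wrist'); W=wpts(p,pos,R); print(pos,o['eef_rot'],o['force'])
save('w5.png',p['img']); t=(W-pos)@R
np.savez('w5.npz',T=t,W=W,z=p['z_map'],img=p['img'])
n=(np.abs(t[...,0])<.1)&(np.abs(t[...,1])<.1)&(p['z_map']>.1)
m=n&(t[...,2]>.02)&(t[...,2]<.034); q=t[m][:,:2].astype(np.float32); print(len(q),cv2.minAreaRect(q))
A=np.c_[W[m][:,:2],np.ones(m.sum())]; c=np.linalg.lstsq(A,W[m][:,2],rcond=None)[0]; d=np.array([-.5351,-.8448]); nn=np.array([.8448,-.5351]); print('slopes along rail, across',c[:2]@d,c[:2]@nn)
z=W[...,2]; s=W[...,:2]@d; tt=W[...,:2]@nn
m=(z>.031)&(z<.039)&(s>-.25)&(s<-.13)&(np.abs(tt-.4986)<.04)&(p['z_map']>.1)
print(m.sum())
for a in np.arange(-.25,-.13,.01):
    k=m&(s>=a)&(s<a+.01)
    if k.sum()>20: print(round(a,2),k.sum(),np.percentile(tt[k],[1,99]).round(4))
```

```text
[ 0.58350508 -0.00935435  0.10827308] [-3.1406025  -0.00849328  1.00806519] [ 0.70890519 -0.56617784 -7.87519844]
12592 ((0.013708895072340965, 0.011170145124197006), (0.07006800174713135, 0.10469619184732437), 0.39959055185317993)
slopes along rail, across 0.001918847331709164 -0.003649432156068083
2400
-0.24 32 [0.4766 0.5175]
-0.23 67 [0.4752 0.5188]
-0.22 77 [0.4737 0.5204]
-0.18 310 [0.4737 0.523 ]
-0.17 535 [0.4736 0.5233]
-0.16 500 [0.4742 0.5227]
-0.15 494 [0.474  0.5228]
-0.14 385 [0.4739 0.523 ]
```

View pics/w5.png

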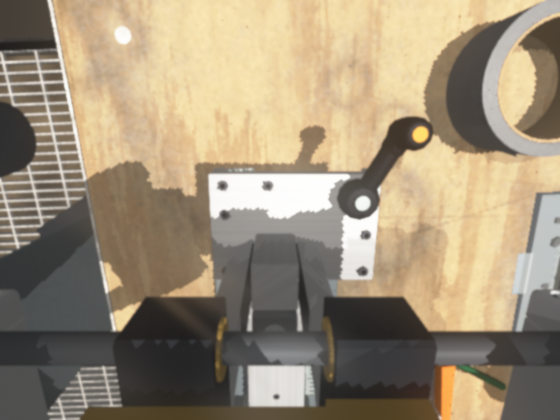

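Run:
```python
from h import *
a=np.load('w5.npz'); W=a['W'];t=a['T']; d=np.array([-.5351,-.8448]); nn=np.array([.8448,-.5351])
n=(np.abs(t[...,0])<.1)&(np.abs(t[...,1])<.1)&(a['z']>.1)
m=n&(t[...,2]>.02)&(t[...,2]<.034)
S=np.stack([W[...,:2]@d,W[...,:2]@nn],-1).astype(np.float32)
print('deck in rail frame',cv2.minAreaRect(S[m]),'deck z',np.median(W[m][:,2]))
z=W[...,2]; s=S[...,0];tt=S[...,1]
k=(z>.031)&(z<.039)&(s>-.185)&(s<-.13)&(np.abs(tt-.4986)<.04)&(a['z']>.1)
print('rail',cv2.minAreaRect(S[k]),'z',np.median(z[k]))
k=(z>.041)&(z<.05)&(s>-.14)&(s<-.1)&(np.abs(tt-.4986)<.04)&(a['z']>.1); print('stop',k.sum(), np.percentile(s[k],[1,99]) if k.sum() else '')
# side edges of deck
for sg in(1,-1):
  P=[]
  for v in range(185,275):
    c=np.where(m[v])[0]
    if len(c)>20: P.append(S[v,c[-1] if sg>0 else c[0]])
  f=cv2.fitLine(np.float32(P),cv2.DIST_HUBER,0,.01,.01).ravel(); print('edge slope',f[1]/f[0],f[3])
```

```text
deck in rail frame ((-0.3183181583881378, 0.509066104888916), (0.10469325631856918, 0.07012040168046951), 89.71488189697266) deck z 0.08167441886866451
rail ((-0.15364448726177216, 0.4985164701938629), (0.045376747846603394, 0.05002463981509209), 0.36452361941337585) z 0.035444271220793154
stop 0 
edge slope 0.0001293592 0.5602549
edge slope 0.002722892 0.45737895
```

step_arm(plan=[{"dx": 0,"dy": 0.014,"dz": 0.12,"rx": 0,"ry": 0,"rz": 0,"claw": 1},{"dx": 0,"dy": 0,"dz": 0.15,"rx": 0,"ry": 0,"rz": 0,"claw": 1},{"dx": 0,"dy": 0,"dz": 0.077,"rx": 0,"ry": 0,"rz": 0,"claw": 1},{"dx": -0.1,"dy": 0,"dz": -0.001,"rx": 0,"ry": 0,"rz": 0,"claw": 1},{"dx": -0.1,"dy": 0,"dz": -0.001,"rx": 0,"ry": 0,"rz": 0,"claw": 1},{"dx": -0.06,"dy": 0,"dz": 0,"rx": 0,"ry": 0,"rz": 0,"claw": 1},{"dx": 0,"dy": 0,"dz": 0,"rx": 0,"ry": 0,"rz": 0,"claw": 1}])

```text
time_s: 7.55
ee_pos: [0.5708, -0.0333, 0.0749]
eef_rot: [3.141, -0.009, 1.005]
force: [0.5, 0.5, -6.6]
grip_width: 0.0239
grip_force: 25.0
```

step_arm(plan=[{"dx": -0.03,"dy": 0,"dz": 0,"rx": 0,"ry": 0,"rz": 0,"claw": 1},{"dx": -0.03,"dy": 0,"dz": -0.001,"rx": 0,"ry": 0,"rz": 0,"claw": 1},{"dx": -0.03,"dy": 0,"dz": 0,"rx": 0,"ry": 0,"rz": 0,"claw": 1},{"dx": 0,"dy": 0,"dz": 0,"rx": 0,"ry": 0,"rz": 0,"claw": 1}])

```text
time_s: 7.95
ee_pos: [0.5661, -0.0401, 0.0744]
eef_rot: [3.142, -0.009, 1.006]
force: [-0.2, -0.0, -6.7]
grip_width: 0.0238
grip_force: 25.0
```

step_arm(plan=[{"dx": -0.02,"dy": 0,"dz": 0.006,"rx": 0,"ry": 0,"rz": 0,"claw": 1},{"dx": -0.03,"dy": 0,"dz": 0,"rx": 0,"ry": 0,"rz": 0,"claw": 1},{"dx": -0.03,"dy": 0,"dz": 0,"rx": 0,"ry": 0,"rz": 0,"claw": 1},{"dx": 0,"dy": 0,"dz": 0,"rx": 0,"ry": 0,"rz": 0,"claw": 1}])

```text
time_s: 8.35
ee_pos: [0.5617, -0.047, 0.0736]
eef_rot: [-3.142, -0.009, 1.006]
force: [0.2, -0.7, -7.8]
grip_width: 0.0239
grip_force: 25.0
```

Run:
```python
from h import *
for k in range(4):
    p=viewer.camera('top'); o=telemetry.get_obs(); print(o['time_s'],o['ee_pos'].round(4),o['force'].round(2),o['moment'].round(3))
```

```text
8.4 [ 0.5619 -0.0468  0.0737] [ 0.87 -0.33 -7.66] [-0.061  0.041 -0.044]
8.45 [ 0.5619 -0.0467  0.0737] [ 1.07 -0.25 -7.89] [-0.008  0.098 -0.047]
8.5 [ 0.562  -0.0466  0.0737] [-0.34  0.36 -7.62] [-0.097  0.017  0.021]
8.55 [ 0.562  -0.0466  0.0737] [-0.    0.83 -7.32] [-0.039  0.02   0.002]
```

step_arm(plan=[{"dx": -0.04,"dy": 0,"dz": 0,"rx": 0,"ry": 0,"rz": 0,"claw": 1},{"dx": -0.04,"dy": 0,"dz": -0.001,"rx": 0,"ry": 0,"rz": 0,"claw": 1},{"dx": -0.04,"dy": 0,"dz": 0,"rx": 0,"ry": 0,"rz": 0,"claw": 1},{"dx": 0,"dy": 0,"dz": 0,"rx": 0,"ry": 0,"rz": 0,"claw": 1}])

```text
time_s: 8.95
ee_pos: [0.5552, -0.0573, 0.0737]
eef_rot: [-3.142, -0.009, 1.006]
force: [0.2, 0.6, -8.0]
grip_width: 0.0237
grip_force: 25.0
```

step_arm(plan=[{"dx": -0.04,"dy": 0,"dz": 0,"rx": 0,"ry": 0,"rz": 0,"claw": 1},{"dx": -0.04,"dy": 0,"dz": -0.001,"rx": 0,"ry": 0,"rz": 0,"claw": 1},{"dx": -0.04,"dy": 0,"dz": 0,"rx": 0,"ry": 0,"rz": 0,"claw": 1},{"dx": -0.04,"dy": 0,"dz": 0,"rx": 0,"ry": 0,"rz": 0,"claw": 1}])

```text
time_s: 9.35
ee_pos: [0.5467, -0.0706, 0.0736]
eef_rot: [-3.142, -0.009, 1.006]
force: [-0.5, 0.5, -7.8]
grip_width: 0.0237
grip_force: 25.0
```

step_arm(plan=[{"dx": -0.06,"dy": 0,"dz": -0.001,"rx": 0,"ry": 0,"rz": 0,"claw": 1},{"dx": -0.06,"dy": 0,"dz": 0,"rx": 0,"ry": 0,"rz": 0,"claw": 1},{"dx": -0.06,"dy": 0,"dz": -0.001,"rx": 0,"ry": 0,"rz": 0,"claw": 1},{"dx": -0.06,"dy": 0,"dz": 0,"rx": 0,"ry": 0,"rz": 0,"claw": 1},{"dx": -0.06,"dy": 0,"dz": -0.001,"rx": 0,"ry": 0,"rz": 0,"claw": 1}])

```text
time_s: 9.85
ee_pos: [0.5306, -0.0961, 0.0737]
eef_rot: [3.142, -0.009, 1.006]
force: [0.1, 0.4, -7.6]
grip_width: 0.024
grip_force: 25.0
```

step_arm(plan=[{"dx": -0.07,"dy": 0,"dz": -0.001,"rx": 0,"ry": 0,"rz": 0,"claw": 1},{"dx": -0.07,"dy": 0,"dz": 0,"rx": 0,"ry": 0,"rz": 0,"claw": 1},{"dx": -0.07,"dy": 0,"dz": -0.001,"rx": 0,"ry": 0,"rz": 0,"claw": 1},{"dx": -0.07,"dy": 0,"dz": 0,"rx": 0,"ry": 0,"rz": 0,"claw": 1},{"dx": -0.07,"dy": 0,"dz": -0.001,"rx": 0,"ry": 0,"rz": 0,"claw": 1},{"dx": -0.07,"dy": 0,"dz": 0,"rx": 0,"ry": 0,"rz": 0,"claw": 1},{"dx": -0.05,"dy": 0,"dz": 0,"rx": 0,"ry": 0,"rz": 0,"claw": 1},{"dx": 0,"dy": 0,"dz": 0,"rx": 0,"ry": 0,"rz": 0,"claw": 1}])

```text
time_s: 10.65
ee_pos: [0.5055, -0.1359, 0.0735]
eef_rot: [-3.142, -0.009, 1.006]
force: [-1.1, 0.4, -6.7]
grip_width: 0.0239
grip_force: 25.0
```

Run:
```python
from h import *
d=np.array([-.5351,-.8448]); nn=np.array([.8448,-.5351])
for k in range(2):
    p=viewer.camera('top'); o=telemetry.get_obs(); f=o['force']; print(o['time_s'],o['ee_pos'].round(4),'nose s',o['ee_pos'][:2]@d+.0205,o['ee_pos'][:2]@nn,'F',f[:2]@d,f[:2]@nn,f[2])
```

```text
10.7 [ 0.5057 -0.1355  0.0736] nose s -0.1355931803528947 0.4997244891537468 F -1.1468656571574536 0.2805567497611676 -8.739136516271794
10.75 [ 0.5058 -0.1353  0.0735] nose s -0.1358269838455049 0.4996846372280015 F -0.21486806252885288 0.10438342040117195 -7.913139261731441
```

step_arm(plan=[{"dx": -0.02,"dy": 0,"dz": 0,"rx": 0,"ry": 0,"rz": 0,"claw": 1},{"dx": -0.02,"dy": 0,"dz": 0,"rx": 0,"ry": 0,"rz": 0,"claw": 1},{"dx": -0.02,"dy": 0,"dz": 0,"rx": 0,"ry": 0,"rz": 0,"claw": 1},{"dx": -0.02,"dy": 0,"dz": 0,"rx": 0,"ry": 0,"rz": 0,"claw": 1},{"dx": 0,"dy": 0,"dz": 0,"rx": 0,"ry": 0,"rz": 0,"claw": 1}])

```text
time_s: 11.25
ee_pos: [0.5014, -0.1423, 0.0734]
eef_rot: [-3.142, -0.009, 1.006]
force: [0.5, -0.3, -8.0]
grip_width: 0.0237
grip_force: 25.0
```

step_arm(plan=[{"dx": -0.008,"dy": 0,"dz": 0,"rx": 0,"ry": 0,"rz": 0,"claw": 1},{"dx": -0.008,"dy": 0,"dz": 0,"rx": 0,"ry": 0,"rz": 0,"claw": 1},{"dx": 0,"dy": 0,"dz": 0,"rx": 0,"ry": 0,"rz": 0,"claw": 1}])

```text
time_s: 11.55
ee_pos: [0.5006, -0.1435, 0.0734]
eef_rot: [-3.142, -0.009, 1.006]
force: [-0.1, 0.6, -7.3]
grip_width: 0.024
grip_force: 25.0
```

step_arm(plan=[{"dx": -0.008,"dy": 0,"dz": 0,"rx": 0,"ry": 0,"rz": 0,"claw": 1},{"dx": 0,"dy": 0,"dz": 0,"rx": 0,"ry": 0,"rz": 0,"claw": 1}])

```text
time_s: 11.75
ee_pos: [0.5002, -0.1441, 0.0734]
eef_rot: [3.142, -0.009, 1.006]
force: [0.5, 0.2, -7.3]
grip_width: 0.024
grip_force: 25.0
```

step_arm(plan=[{"dx": -0.006,"dy": 0,"dz": 0,"rx": 0,"ry": 0,"rz": 0,"claw": 1},{"dx": 0,"dy": 0,"dz": 0,"rx": 0,"ry": 0,"rz": 0,"claw": 1}])

```text
time_s: 11.95
ee_pos: [0.4998, -0.1447, 0.0734]
eef_rot: [3.142, -0.009, 1.006]
force: [-0.6, -0.6, -7.3]
grip_width: 0.0239
grip_force: 25.0
```

step_arm(plan=[{"dx": -0.005,"dy": 0,"dz": 0,"rx": 0,"ry": 0,"rz": 0,"claw": 1},{"dx": 0,"dy": 0,"dz": 0,"rx": 0,"ry": 0,"rz": 0,"claw": 1}])

```text
time_s: 12.15
ee_pos: [0.4996, -0.1451, 0.0734]
eef_rot: [-3.142, -0.009, 1.006]
force: [0.3, 0.0, -6.4]
grip_width: 0.0238
grip_force: 25.0
```

step_arm(plan=[{"dx": -0.004,"dy": 0,"dz": 0,"rx": 0,"ry": 0,"rz": 0,"claw": 1},{"dx": 0,"dy": 0,"dz": 0,"rx": 0,"ry": 0,"rz": 0,"claw": 1}])

```text
time_s: 12.35
ee_pos: [0.4994, -0.1454, 0.0734]
eef_rot: [3.142, -0.009, 1.006]
force: [0.3, 0.1, -7.2]
grip_width: 0.0239
grip_force: 25.0
```

step_arm(plan=[{"dx": -0.004,"dy": 0,"dz": 0,"rx": 0,"ry": 0,"rz": 0,"claw": 1},{"dx": 0,"dy": 0,"dz": 0,"rx": 0,"ry": 0,"rz": 0,"claw": 1}])

```text
time_s: 12.55
ee_pos: [0.4992, -0.1456, 0.0734]
eef_rot: [3.142, -0.009, 1.006]
force: [0.6, 1.4, -7.8]
grip_width: 0.0238
grip_force: 25.0
```

step_arm(plan=[{"dx": -0.004,"dy": 0,"dz": 0,"rx": 0,"ry": 0,"rz": 0,"claw": 1},{"dx": 0,"dy": 0,"dz": 0,"rx": 0,"ry": 0,"rz": 0,"claw": 1}])

```text
time_s: 12.75
ee_pos: [0.4992, -0.1457, 0.0735]
eef_rot: [3.141, -0.01, 1.006]
force: [2.3, 5.0, -6.8]
grip_width: 0.0239
grip_force: 25.0
```

step_arm(plan=[{"dx": -0.003,"dy": 0,"dz": 0,"rx": 0,"ry": 0,"rz": 0,"claw": 1},{"dx": 0,"dy": 0,"dz": 0,"rx": 0,"ry": 0,"rz": 0,"claw": 1}])

```text
time_s: 12.95
ee_pos: [0.4991, -0.1458, 0.0735]
eef_rot: [3.141, -0.01, 1.006]
force: [2.3, 6.9, -7.6]
grip_width: 0.0238
grip_force: 25.0
```

step_arm(plan=[{"dx": 0,"dy": 0,"dz": 0.003,"rx": 0,"ry": 0,"rz": 0,"claw": 1},{"dx": 0,"dy": 0,"dz": 0,"rx": 0,"ry": 0,"rz": 0,"claw": 0.3},{"dx": 0,"dy": 0,"dz": 0,"rx": 0,"ry": 0,"rz": 0,"claw": 0.3},{"dx": 0,"dy": 0,"dz": 0,"rx": 0,"ry": 0,"rz": 0,"claw": 0.3},{"dx": 0,"dy": 0,"dz": 0,"rx": 0,"ry": 0,"rz": 0,"claw": 0.3},{"dx": 0,"dy": 0,"dz": 0,"rx": 0,"ry": 0,"rz": 0,"claw": 0.3},{"dx": 0,"dy": 0,"dz": -0.2,"rx": 0,"ry": 0,"rz": 0,"claw": 0.3},{"dx": 0,"dy": 0,"dz": -0.3,"rx": 0,"ry": 0,"rz": 0,"claw": 0.3},{"dx": 0,"dy": 0,"dz": -0.3,"rx": 0,"ry": 0,"rz": 0,"claw": 0.3},{"dx": 0,"dy": 0,"dz": 0,"rx": 0,"ry": 0,"rz": 0,"claw": 1}])

```text
time_s: 13.95
ee_pos: [0.4999, -0.1475, 0.1569]
eef_rot: [3.135, -0.01, 1.006]
force: [0.1, 0.2, -0.4]
grip_width: 0.0609
grip_force: 0.0
```

Run:
```python
from h import *
import time
pos,R=tool(); o=telemetry.get_obs(); p=viewer.camera('wrist'); W=wpts(p,pos,R); print(pos,o['eef_rot'],o['force'])
save('w6.png',p['img']); np.savez('w6.npz',W=W,z=p['z_map'],img=p['img'])
d=np.array([-.5351,-.8448]); nn=np.array([.8448,-.5351]); S=np.stack([W[...,:2]@d,W[...,:2]@nn],-1).astype(np.float32); z=W[...,2]
ok=(p['z_map']>.1)&(np.abs(S[...,0]+.17)<.11)&(np.abs(S[...,1]-.52)<.12)
for n,lo,hi in(('deck',.042,.05),('top',.086,.096),('knob',.074,.086),('arm',.06,.07)):
    m=ok&(z>lo)&(z<hi); q=S[m]; print(n,len(q),cv2.minAreaRect(q),q.mean(0))
for r in viewer.recognise('knob_grip',p)[:2]:
    l,t,rr,b=map(int,r['rect']); print(r['score'],r['rect']); 
    m=np.zeros_like(ok); m[t:b,l:rr]=1; m&=(z>.072)&(z<.09); print('knobtop',m.sum(),S[m].mean(0) if m.any() else 0,np.median(z[m]))
```

```text
[ 0.4998764  -0.14749863  0.15689733] [ 3.13546988 -0.01014686  1.00625109] [ 0.1326465   0.18770882 -0.37122388]
deck 8173 ((-0.1265125572681427, 0.5107883810997009), (0.13299274444580078, 0.10430858284235), 0.09878746420145035) [-0.15646161  0.5076918 ]
top 2311 ((-0.10800281167030334, 0.49811944365501404), (0.09628947824239731, 0.033054254949092865), 0.7055467963218689) [-0.11767691  0.49867767]
knob 1052 ((-0.1447991579771042, 0.5160773992538452), (0.06172110140323639, 0.18477395176887512), 71.03400421142578) [-0.13882719  0.52480465]
arm 1494 ((-0.14209342002868652, 0.5177898406982422), (0.06574073433876038, 0.1832319051027298), 76.50028228759766) [-0.16010305  0.5354663 ]
0.57 [315.8, 118.2, 375.4, 189.7]
knobtop 411 [-0.21710682  0.5640522 ] 0.08259225046940853
```

View pics/w6.png

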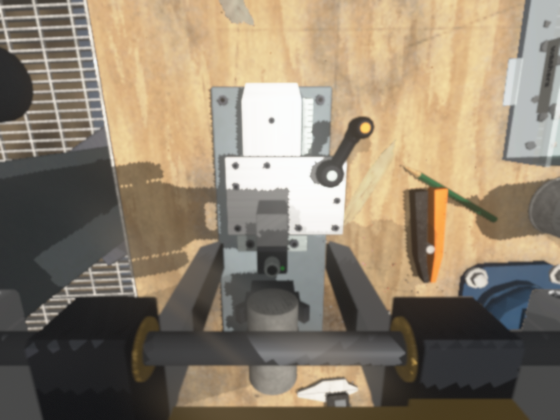

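```bash
cat >> h.py <<'E'
PV=np.array([-.180,.5476])
def sw(s,t): return np.array([-.5351*s+.8448*t,-.8448*s-.5351*t])
def push_pose(th,gap):  # deg, m gap between finger face and knob
    a=np.radians(th); k=PV+.042*np.array([np.cos(a),np.sin(a)]); tg=np.array([np.sin(a),-np.cos(a)])
    return sw(*(k-(.016+gap)*tg)), np.radians(th-32.35)
E
python3 - <<'E'
from h import *
x,y=push_pose(155,.012); print(x,y); rows([*x,.155],y,9,1)
E
```

```text
[ 0.57918803 -0.09472171] 2.1406463275710452
{"dx":0.0970,"dy":0.0447,"dz":-0.0020,"rz":-0.0802,"claw":1},{"dx":0.0906,"dy":0.0566,"dz":-0.0020,"rz":-0.0802,"claw":1},{"dx":0.0828,"dy":0.0675,"dz":-0.0020,"rz":-0.0802,"claw":1},{"dx":0.0737,"dy":0.0774,"dz":-0.0020,"rz":-0.0802,"claw":1},{"dx":0.0634,"dy":0.0861,"dz":-0.0020,"rz":-0.0802,"claw":1},{"dx":0.0520,"dy":0.0933,"dz":-0.0020,"rz":-0.0802,"claw":1},{"dx":0.0399,"dy":0.0991,"dz":-0.0020,"rz":-0.0802,"claw":1},{"dx":0.0271,"dy":0.1034,"dz":-0.0020,"rz":-0.0802,"claw":1},{"dx":0.0139,"dy":0.1059,"dz":-0.0020,"rz":-0.0802,"claw":1},
```

step_arm(plan=[{"dx": 0.097,"dy": 0.0447,"dz": 0,"rx": 0,"ry": -0.0057,"rz": -0.0802,"claw": 1},{"dx": 0.0906,"dy": 0.0566,"dz": 0,"rx": 0,"ry": 0,"rz": -0.0802,"claw": 1},{"dx": 0.0828,"dy": 0.0675,"dz": 0,"rx": 0,"ry": 0,"rz": -0.0802,"claw": 1},{"dx": 0.0737,"dy": 0.0774,"dz": 0,"rx": 0,"ry": 0,"rz": -0.0802,"claw": 1},{"dx": 0.0634,"dy": 0.086,"dz": 0,"rx": 0,"ry": 0,"rz": -0.0802,"claw": 1},{"dx": 0.052,"dy": 0.0933,"dz": 0,"rx": 0,"ry": 0,"rz": -0.0802,"claw": 1},{"dx": 0.0399,"dy": 0.099,"dz": 0,"rx": 0,"ry": 0,"rz": -0.0802,"claw": 1},{"dx": 0.0271,"dy": 0.1034,"dz": 0,"rx": 0,"ry": 0,"rz": -0.0802,"claw": 1},{"dx": 0.0139,"dy": 0.1059,"dz": 0,"rx": 0,"ry": 0,"rz": -0.0802,"claw": 1},{"dx": 0,"dy": 0,"dz": 0,"rx": 0,"ry": 0,"rz": 0,"claw": 1}])

```text
time_s: 15.05
ee_pos: [0.5792, -0.0941, 0.1516]
eef_rot: [-3.14, -0.001, 2.143]
force: [-0.2, 0.1, -0.6]
grip_width: 0.0006
grip_force: 0.0
```

step_arm(plan=[{"dx": 0,"dy": 0,"dz": 0,"rx": 0,"ry": 0,"rz": 0,"claw": 1},{"dx": 0,"dy": 0,"dz": 0,"rx": 0,"ry": 0,"rz": 0,"claw": 1}])

```text
time_s: 15.25
ee_pos: [0.5786, -0.0949, 0.1527]
eef_rot: [-3.141, -0.0, 2.137]
force: [-1.2, 0.8, -0.0]
grip_width: 0.0003
grip_force: 0.0
```

Run:
```python
from h import *
x,y=push_pose(155,.012); print(telemetry.get_obs()['eef_rot'],telemetry.get_obs()['grip_width']); rows([*x,.08],y,4,1)
```

```text
[-3.14120712e+00 -1.11352458e-04  2.13680483e+00] 0.0003335421532029256
{"dx":-0.0003,"dy":0.0014,"dz":0.1817,"rz":-0.0006,"claw":1},{"dx":-0.0003,"dy":0.0014,"dz":0.1817,"rz":-0.0006,"claw":1},{"dx":-0.0003,"dy":0.0014,"dz":0.1817,"rz":-0.0006,"claw":1},{"dx":-0.0003,"dy":0.0014,"dz":0.1817,"rz":-0.0006,"claw":1},
```

step_arm(plan=[{"dx": 0,"dy": 0.001,"dz": 0.182,"rx": 0,"ry": 0,"rz": 0,"claw": 1},{"dx": 0,"dy": 0.001,"dz": 0.182,"rx": 0,"ry": 0,"rz": 0,"claw": 1},{"dx": 0,"dy": 0.001,"dz": 0.182,"rx": 0,"ry": 0,"rz": 0,"claw": 1},{"dx": 0,"dy": 0.001,"dz": 0.18,"rx": 0,"ry": 0,"rz": 0,"claw": 1},{"dx": -0.04,"dy": 0,"dz": 0,"rx": 0,"ry": 0,"rz": 0,"claw": 1},{"dx": -0.04,"dy": 0,"dz": 0,"rx": 0,"ry": 0,"rz": 0,"claw": 1},{"dx": 0,"dy": 0,"dz": 0,"rx": 0,"ry": 0,"rz": 0,"claw": 1}])

```text
time_s: 15.95
ee_pos: [0.5845, -0.102, 0.0818]
eef_rot: [3.14, 0.002, 2.139]
force: [0.4, -0.3, 0.7]
grip_width: 0.0004
grip_force: 0.0
```

step_arm(plan=[{"dx": -0.01,"dy": 0,"dz": 0,"rx": 0,"ry": 0,"rz": 0,"claw": 1},{"dx": -0.01,"dy": 0,"dz": 0,"rx": 0,"ry": 0,"rz": 0,"claw": 1},{"dx": -0.01,"dy": 0,"dz": 0,"rx": 0,"ry": 0,"rz": 0,"claw": 1},{"dx": 0,"dy": 0,"dz": 0,"rx": 0,"ry": 0,"rz": 0,"claw": 1}])

```text
time_s: 16.35
ee_pos: [0.5855, -0.1038, 0.0808]
eef_rot: [3.141, 0.001, 2.14]
force: [0.7, -0.3, -0.4]
grip_width: 0.0002
grip_force: 0.0
```

```bash
cat >> h.py <<'E'
def rep():
    pos,R=tool(); o=telemetry.get_obs(); f=R.T@o['force']; s=np.array([pos[:2]@[-.5351,-.8448],pos[:2]@[.8448,-.5351]])
    print(o['time_s'],'rail',s.round(4),'z',pos[2].round(4),'yaw->th',np.degrees(o['eef_rot'][2])+32.35,'Ftool',f.round(2),'v(tool)',((R.T@np.r_[pos[:2]-sw(*PV),0])*1e3).round(1))
E
python3 -c "
from h import *
rep()"
```

```text
16.35 rail [-0.2256  0.5502] z 0.0808 yaw->th 154.95863153517874 Ftool [-0.59  0.4   0.36] v(tool) [16.9 42.4  0. ]
```

step_arm(plan=[{"dx": -0.0148,"dy": 0.0053,"dz": 0,"rx": 0,"ry": 0,"rz": 0.0222,"claw": 1},{"dx": -0.0148,"dy": 0.0053,"dz": 0,"rx": 0,"ry": 0,"rz": 0.0222,"claw": 1},{"dx": -0.0148,"dy": 0.0053,"dz": 0,"rx": 0,"ry": 0,"rz": 0.0222,"claw": 1},{"dx": -0.0148,"dy": 0.0053,"dz": 0,"rx": 0,"ry": 0,"rz": 0.0222,"claw": 1}])

```text
time_s: 16.75
ee_pos: [0.5898, -0.1073, 0.0805]
eef_rot: [-3.141, -0.001, 1.999]
force: [-3.0, 5.0, 2.1]
grip_width: 0.0006
grip_force: 2.5
```

```bash
python3 -c "
from h import *
rep()"
```

```text
16.75 rail [-0.2249  0.5557] z 0.0805 yaw->th 146.89493150375023 Ftool [ 5.82 -0.6  -2.13] v(tool) [17.7 42.1 -0. ]
```

step_arm(plan=[{"dx": -0.0297,"dy": 0.0101,"dz": 0,"rx": 0,"ry": 0,"rz": 0.0444,"claw": 1},{"dx": -0.0297,"dy": 0.0101,"dz": 0,"rx": 0,"ry": 0,"rz": 0.0444,"claw": 1},{"dx": -0.0297,"dy": 0.0101,"dz": 0,"rx": 0,"ry": 0,"rz": 0.0444,"claw": 1},{"dx": -0.0297,"dy": 0.0101,"dz": 0,"rx": 0,"ry": 0,"rz": 0.0444,"claw": 1}])

```text
time_s: 17.15
ee_pos: [0.598, -0.1169, 0.0807]
eef_rot: [3.141, -0.001, 1.719]
force: [1.7, 6.9, 1.2]
grip_width: 0.0005
grip_force: 3.1
```

step_arm(plan=[{"dx": -0.0297,"dy": 0.0101,"dz": 0,"rx": 0,"ry": 0,"rz": 0.0444,"claw": 1},{"dx": -0.0297,"dy": 0.0101,"dz": 0,"rx": 0,"ry": 0,"rz": 0.0444,"claw": 1},{"dx": -0.0297,"dy": 0.0101,"dz": 0,"rx": 0,"ry": 0,"rz": 0.0444,"claw": 1},{"dx": -0.0297,"dy": 0.0101,"dz": 0,"rx": 0,"ry": 0,"rz": 0.0444,"claw": 1}])

```text
time_s: 17.55
ee_pos: [0.6033, -0.1284, 0.0809]
eef_rot: [3.139, -0.001, 1.44]
force: [6.5, 7.2, -0.9]
grip_width: 0.0007
grip_force: 4.1
```

```bash
python3 -c "
from h import *
rep()"
```

```text
17.55 rail [-0.2143  0.5784] z 0.0809 yaw->th 114.8670395309529 Ftool [7.99 5.48 0.9 ] v(tool) [18.2 42.4  0.1]
```

step_arm(plan=[{"dx": 0,"dy": 0.005,"dz": 0,"rx": 0,"ry": 0,"rz": 0,"claw": 1},{"dx": 0,"dy": 0,"dz": 0,"rx": 0,"ry": 0,"rz": 0,"claw": 1}])

```text
time_s: 17.75
ee_pos: [0.6034, -0.1288, 0.0808]
eef_rot: [3.14, -0.001, 1.443]
force: [4.1, 5.5, -0.3]
grip_width: 0.0006
grip_force: 2.6
```

```bash
python3 -c "
from h import *
rep();p=viewer.camera('top');rep()
save('t2.png',cv2.resize(p['img'][190:300,210:340],(780,660))[:600])
W=pts(p);S=np.stack([W[...,:2]@[-.5351,-.8448],W[...,:2]@[.8448,-.5351]],-1).astype(np.float32);z=W[...,2]
m=(np.abs(S[...,1]-.5)<.07)&(S[...,0]<-.13)&(S[...,0]>-.21)&(z>.042)&(z<.05);print(cv2.minAreaRect(S[m]),m.sum())
"
```

```text
17.75 rail [-0.2141  0.5787] z 0.0808 yaw->th 115.00923458271635 Ftool [5.97 3.37 0.29] v(tool) [17.8 42.6  0.1]
17.8 rail [-0.2141  0.5787] z 0.0808 yaw->th 115.01740012372449 Ftool [ 5.69  3.51 -0.23] v(tool) [17.8 42.6  0.1]
((-0.14246299862861633, 0.5183427333831787), (0.02644149214029312, 0.0837058424949646), 2.403996467590332) 98
```

step_arm(plan=[{"dx": -0.0225,"dy": 0.012,"dz": 0,"rx": 0,"ry": 0,"rz": 0.0333,"claw": 1},{"dx": -0.0225,"dy": 0.012,"dz": 0,"rx": 0,"ry": 0,"rz": 0.0333,"claw": 1},{"dx": -0.0225,"dy": 0.011,"dz": 0,"rx": 0,"ry": 0,"rz": 0.0333,"claw": 1}])

```text
time_s: 18.1
ee_pos: [0.6054, -0.1357, 0.0807]
eef_rot: [3.141, -0.001, 1.284]
force: [1.8, 7.1, 0.1]
grip_width: 0.0001
grip_force: 3.7
```

```bash
python3 -c "
from h import *
rep()"
```

```text
18.1 rail [-0.2093  0.5841] z 0.0807 yaw->th 105.91290918169327 Ftool [ 7.35 -0.34 -0.1 ] v(tool) [18.2 43.1  0.1]
```

step_arm(plan=[{"dx": -0.0225,"dy": 0.011,"dz": 0,"rx": 0,"ry": 0,"rz": 0.0333,"claw": 1},{"dx": -0.0225,"dy": 0.011,"dz": 0,"rx": 0,"ry": 0,"rz": 0.0333,"claw": 1}])

```text
time_s: 18.3
ee_pos: [0.6061, -0.1407, 0.0807]
eef_rot: [3.141, -0.001, 1.179]
force: [1.9, 6.2, 0.2]
grip_width: 0.0006
grip_force: 3.6
```

```bash
python3 -c "
from h import *
rep()"
```

```text
18.3 rail [-0.2055  0.5873] z 0.0807 yaw->th 99.91739924395381 Ftool [ 6.47 -0.61 -0.17] v(tool) [18.3 43.5  0. ]
```

step_arm(plan=[{"dx": -0.0151,"dy": 0.006,"dz": 0,"rx": 0,"ry": 0,"rz": 0.0222,"claw": 1},{"dx": -0.0151,"dy": 0.006,"dz": 0,"rx": 0,"ry": 0,"rz": 0.0222,"claw": 1},{"dx": 0,"dy": 0,"dz": 0,"rx": 0,"ry": 0,"rz": 0,"claw": 1}])

```text
time_s: 18.6
ee_pos: [0.6061, -0.1441, 0.0807]
eef_rot: [3.141, -0.001, 1.11]
force: [4.0, 6.1, -0.8]
grip_width: 0.0002
grip_force: 3.2
```

step_arm(plan=[{"dx": -0.0151,"dy": 0.006,"dz": 0,"rx": 0,"ry": 0,"rz": 0.0222,"claw": 1},{"dx": -0.0151,"dy": 0.006,"dz": 0,"rx": 0,"ry": 0,"rz": 0.0222,"claw": 1},{"dx": 0,"dy": 0,"dz": 0,"rx": 0,"ry": 0,"rz": 0,"claw": 1}])

```text
time_s: 18.9
ee_pos: [0.6059, -0.1474, 0.0808]
eef_rot: [3.141, -0.002, 1.04]
force: [3.3, 5.6, -1.3]
grip_width: -0.0
grip_force: 3.4
```

```bash
python3 -c "
from h import *
rep()"
```

```text
18.9 rail [-0.1997  0.5908] z 0.0808 yaw->th 91.9656334360583 Ftool [6.48 0.06 1.32] v(tool) [18.2 43.8  0.1]
```

step_arm(plan=[{"dx": -0.0151,"dy": 0.006,"dz": 0,"rx": 0,"ry": 0,"rz": 0.0222,"claw": 1},{"dx": -0.0151,"dy": 0.006,"dz": 0,"rx": 0,"ry": 0,"rz": 0.0222,"claw": 1},{"dx": 0,"dy": 0,"dz": 0,"rx": 0,"ry": 0,"rz": 0,"claw": 1}])

```text
time_s: 19.2
ee_pos: [0.6055, -0.1506, 0.0808]
eef_rot: [3.14, -0.002, 0.971]
force: [3.8, 5.8, -1.6]
grip_width: 0.0007
grip_force: 3.6
```

step_arm(plan=[{"dx": -0.0151,"dy": 0.006,"dz": 0,"rx": 0,"ry": 0,"rz": 0.0222,"claw": 1},{"dx": -0.0151,"dy": 0.006,"dz": 0,"rx": 0,"ry": 0,"rz": 0.0222,"claw": 1},{"dx": 0,"dy": 0,"dz": 0,"rx": 0,"ry": 0,"rz": 0,"claw": 1}])

```text
time_s: 19.5
ee_pos: [0.6048, -0.1538, 0.0808]
eef_rot: [3.14, -0.002, 0.901]
force: [5.7, 4.6, -1.0]
grip_width: 0.0006
grip_force: 3.8
```

```bash
python3 -c "
from h import *
rep()"
```

```text
19.5 rail [-0.1937  0.5932] z 0.0808 yaw->th 83.97536950575997 Ftool [7.11 1.65 1.03] v(tool) [18.4 43.9  0.1]
```

step_arm(plan=[{"dx": -0.0151,"dy": 0.006,"dz": 0,"rx": 0,"ry": 0,"rz": 0.0222,"claw": 1},{"dx": -0.0151,"dy": 0.006,"dz": 0,"rx": 0,"ry": 0,"rz": 0.0222,"claw": 1},{"dx": 0,"dy": 0,"dz": 0,"rx": 0,"ry": 0,"rz": 0,"claw": 1}])

```text
time_s: 19.8
ee_pos: [0.6039, -0.157, 0.0808]
eef_rot: [3.14, -0.002, 0.831]
force: [6.1, 4.7, -1.9]
grip_width: 0.0007
grip_force: 3.9
```

step_arm(plan=[{"dx": -0.0151,"dy": 0.006,"dz": 0,"rx": 0,"ry": 0,"rz": 0.0222,"claw": 1},{"dx": -0.0151,"dy": 0.006,"dz": 0,"rx": 0,"ry": 0,"rz": 0.0222,"claw": 1},{"dx": 0,"dy": 0,"dz": 0,"rx": 0,"ry": 0,"rz": 0,"claw": 1}])

```text
time_s: 20.1
ee_pos: [0.6029, -0.16, 0.0808]
eef_rot: [3.14, -0.002, 0.762]
force: [8.3, 4.1, -2.7]
grip_width: 0.0005
grip_force: 4.1
```

```bash
python3 -c "
from h import *
rep()"
```

```text
20.1 rail [-0.1874  0.5949] z 0.0808 yaw->th 75.9830846808307 Ftool [8.84 2.72 2.72] v(tool) [18.7 44.1  0.1]
```

step_arm(plan=[{"dx": 0,"dy": 0.002,"dz": 0,"rx": 0,"ry": 0,"rz": 0,"claw": 1},{"dx": 0,"dy": 0,"dz": 0,"rx": 0,"ry": 0,"rz": 0,"claw": 1}])

```text
time_s: 20.3
ee_pos: [0.6029, -0.16, 0.0808]
eef_rot: [3.14, -0.002, 0.763]
force: [6.7, 4.2, -1.0]
grip_width: 0.0005
grip_force: 4.0
```

```bash
python3 -c "
from h import *
rep();p=viewer.camera('top');rep();p=viewer.camera('top');rep()"
```

```text
20.3 rail [-0.1874  0.595 ] z 0.0808 yaw->th 76.05828193696351 Ftool [7.75 1.61 1.01] v(tool) [18.6 44.2  0.1]
20.35 rail [-0.1874  0.595 ] z 0.0808 yaw->th 76.06109505435126 Ftool [7.68 1.54 1.96] v(tool) [18.6 44.2  0.1]
20.4 rail [-0.1874  0.5949] z 0.0808 yaw->th 76.05959173866722 Ftool [8.34 0.26 2.07] v(tool) [18.6 44.1  0.1]
```

step_arm(plan=[{"dx": -0.008,"dy": 0.003,"dz": 0,"rx": 0,"ry": 0,"rz": 0.0111,"claw": 1},{"dx": 0,"dy": 0,"dz": 0,"rx": 0,"ry": 0,"rz": 0,"claw": 1},{"dx": 0,"dy": 0,"dz": 0,"rx": 0,"ry": 0,"rz": 0,"claw": 1}])

```text
time_s: 20.7
ee_pos: [0.6026, -0.1608, 0.0808]
eef_rot: [3.14, -0.002, 0.745]
force: [6.5, 4.9, -1.3]
grip_width: 0.0002
grip_force: 4.2
```

```bash
python3 -c "
from h import *
rep();p=viewer.camera('top');rep();p=viewer.camera('top');rep()"
```

```text
20.7 rail [-0.1866  0.5951] z 0.0808 yaw->th 75.06040712358552 Ftool [8.09 0.84 1.32] v(tool) [18.6 44.1  0.1]
20.75 rail [-0.1866  0.5951] z 0.0808 yaw->th 75.05985007914285 Ftool [8.05 1.22 1.92] v(tool) [18.6 44.1  0.1]
20.8 rail [-0.1866  0.5951] z 0.0808 yaw->th 75.06215903535877 Ftool [8.33 1.09 1.73] v(tool) [18.6 44.1  0.1]
```

step_arm(plan=[{"dx": -0.008,"dy": 0.003,"dz": 0,"rx": 0,"ry": 0,"rz": 0.0111,"claw": 1},{"dx": -0.008,"dy": 0.003,"dz": 0,"rx": 0,"ry": 0,"rz": 0.0111,"claw": 1},{"dx": 0,"dy": 0,"dz": 0,"rx": 0,"ry": 0,"rz": 0,"claw": 1},{"dx": 0,"dy": 0,"dz": 0,"rx": 0,"ry": 0,"rz": 0,"claw": 1}])

```text
time_s: 21.2
ee_pos: [0.6019, -0.1623, 0.0808]
eef_rot: [3.14, -0.003, 0.711]
force: [7.8, 4.6, -2.3]
grip_width: 0.0005
grip_force: 4.4
```

```bash
python3 -c "
from h import *
rep();p=viewer.camera('top');rep();p=viewer.camera('top');rep()"
```

```text
21.2 rail [-0.185   0.5953] z 0.0808 yaw->th 73.06089630604924 Ftool [8.9  1.58 2.35] v(tool) [18.6 44.2  0.1]
21.25 rail [-0.185   0.5953] z 0.0808 yaw->th 73.06382358533847 Ftool [9.03 1.25 1.89] v(tool) [18.7 44.2  0.1]
21.3 rail [-0.185   0.5953] z 0.0808 yaw->th 73.06409022327296 Ftool [8.87 1.84 1.64] v(tool) [18.6 44.2  0.1]
```

step_arm(plan=[{"dx": -0.008,"dy": 0.003,"dz": 0,"rx": 0,"ry": 0,"rz": 0.0111,"claw": 1},{"dx": 0,"dy": 0,"dz": 0,"rx": 0,"ry": 0,"rz": 0,"claw": 1},{"dx": 0,"dy": 0,"dz": 0,"rx": 0,"ry": 0,"rz": 0,"claw": 1}])

```text
time_s: 21.6
ee_pos: [0.6015, -0.163, 0.0809]
eef_rot: [3.14, -0.003, 0.693]
force: [8.1, 3.9, -2.6]
grip_width: 0.0003
grip_force: 4.6
```

```bash
python3 -c "
from h import *
rep();p=viewer.camera('top');rep();p=viewer.camera('top');rep()"
```

```text
21.6 rail [-0.1841  0.5954] z 0.0809 yaw->th 72.05921210925192 Ftool [8.71 2.21 2.58] v(tool) [18.7 44.2  0.1]
21.65 rail [-0.1841  0.5954] z 0.0808 yaw->th 72.06336513636776 Ftool [9.32 1.56 2.75] v(tool) [18.7 44.2  0.1]
21.7 rail [-0.1841  0.5954] z 0.0808 yaw->th 72.0658138926645 Ftool [9.47 1.62 3.59] v(tool) [18.6 44.2  0.1]
```

step_arm(plan=[{"dx": -0.008,"dy": 0.003,"dz": 0,"rx": 0,"ry": 0,"rz": 0.0111,"claw": 1},{"dx": 0,"dy": 0,"dz": 0,"rx": 0,"ry": 0,"rz": 0,"claw": 1},{"dx": 0,"dy": 0,"dz": 0,"rx": 0,"ry": 0,"rz": 0,"claw": 1}])

```text
time_s: 22.0
ee_pos: [0.6011, -0.1638, 0.0808]
eef_rot: [3.14, -0.003, 0.676]
force: [8.0, 5.4, -2.4]
grip_width: 0.0003
grip_force: 4.7
```

```bash
python3 -c "
from h import *
rep();p=viewer.camera('top');rep();p=viewer.camera('top');rep()"
```

```text
22.0 rail [-0.1833  0.5955] z 0.0808 yaw->th 71.06243988890321 Ftool [9.65 0.78 2.46] v(tool) [18.6 44.2  0.1]
22.05 rail [-0.1833  0.5955] z 0.0808 yaw->th 71.06563289798859 Ftool [10.1   0.99  3.35] v(tool) [18.7 44.2  0.1]
22.1 rail [-0.1833  0.5955] z 0.0808 yaw->th 71.06493318323271 Ftool [9.36 1.64 2.58] v(tool) [18.6 44.2  0.1]
```

step_arm(plan=[{"dx": 0.02,"dy": 0,"dz": 0,"rx": 0,"ry": 0,"rz": 0,"claw": 1},{"dx": 0.1,"dy": 0,"dz": 0,"rx": 0,"ry": 0,"rz": 0,"claw": 1},{"dx": 0.1,"dy": 0,"dz": 0,"rx": 0,"ry": 0,"rz": 0,"claw": 1},{"dx": 0,"dy": 0,"dz": -0.2,"rx": 0,"ry": 0,"rz": 0,"claw": 1},{"dx": 0.1,"dy": 0,"dz": -0.4,"rx": 0,"ry": 0,"rz": 0,"claw": 1},{"dx": 0.1,"dy": 0,"dz": -0.4,"rx": 0,"ry": 0,"rz": 0,"claw": 1},{"dx": 0,"dy": 0,"dz": 0,"rx": 0,"ry": 0,"rz": 0,"claw": 1},{"dx": 0,"dy": 0,"dz": 0,"rx": 0,"ry": 0,"rz": 0,"claw": 1}])

```text
time_s: 22.9
ee_pos: [0.6333, -0.1378, 0.181]
eef_rot: [3.14, -0.001, 0.676]
force: [-1.0, -0.3, -0.1]
grip_width: 0.0004
grip_force: 0.0
```

Run:
```python
from h import *
pos,R=tool(); rep(); p=viewer.camera('wrist'); W=wpts(p,pos,R)
save('w7.png',p['img'])
d=np.array([-.5351,-.8448]); nn=np.array([.8448,-.5351]); S=np.stack([W[...,:2]@d,W[...,:2]@nn],-1).astype(np.float32); z=W[...,2]
m=(p['z_map']>.1)&(S[...,0]>-.22)&(S[...,0]<-.128)&(np.abs(S[...,1]-.51)<.07)&(z>.041)&(z<.05)
print(m.sum(),cv2.minAreaRect(S[m]),S[m].min(0),S[m].max(0))
A=np.c_[S[m],np.ones(m.sum())]; print(np.linalg.lstsq(A,z[m],rcond=None)[0],np.median(z[m]))
```

```text
22.9 rail [-0.2225  0.6087] z 0.181 yaw->th 71.08270350508823 Ftool [-0.97 -0.34  0.12] v(tool) [60.  44.1  0.1]
3486 ((-0.16275358200073242, 0.5126894116401672), (0.10437390208244324, 0.06196281313896179), 89.97196960449219) [-0.19375412  0.46048865] [-0.1317971   0.56488484]
[ 0.01198048 -0.00383038  0.05035862] 0.04642868095189778
```

View pics/w7.png

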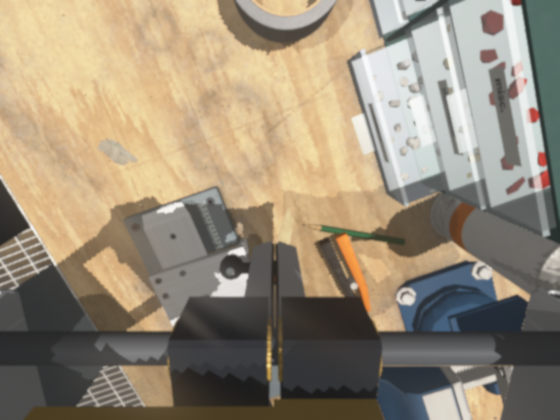

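Run:
```python
from h import *
rows([.5,-.1475,.158],1.006,6,1)
```

```text
{"dx":-0.1826,"dy":-0.1258,"dz":0.0362,"rz":-0.0350,"claw":1},{"dx":-0.1754,"dy":-0.1357,"dz":0.0362,"rz":-0.0350,"claw":1},{"dx":-0.1676,"dy":-0.1451,"dz":0.0362,"rz":-0.0350,"claw":1},{"dx":-0.1594,"dy":-0.1541,"dz":0.0362,"rz":-0.0350,"claw":1},{"dx":-0.1507,"dy":-0.1627,"dz":0.0362,"rz":-0.0350,"claw":1},{"dx":-0.1415,"dy":-0.1707,"dz":0.0362,"rz":-0.0350,"claw":1},
```

step_arm(plan=[{"dx": -0.1826,"dy": -0.1258,"dz": 0.036,"rx": 0,"ry": 0,"rz": -0.035,"claw": 1},{"dx": -0.1754,"dy": -0.1357,"dz": 0.036,"rx": 0,"ry": 0,"rz": -0.035,"claw": 1},{"dx": -0.1676,"dy": -0.1451,"dz": 0.036,"rx": 0,"ry": 0,"rz": -0.035,"claw": 1},{"dx": -0.1594,"dy": -0.1541,"dz": 0.036,"rx": 0,"ry": 0,"rz": -0.035,"claw": 1},{"dx": -0.1507,"dy": -0.1627,"dz": 0.036,"rx": 0,"ry": 0,"rz": -0.035,"claw": 1},{"dx": -0.1415,"dy": -0.1707,"dz": 0.036,"rx": 0,"ry": 0,"rz": -0.035,"claw": 1},{"dx": 0,"dy": 0,"dz": 0,"rx": 0,"ry": 0,"rz": 0,"claw": 1},{"dx": 0,"dy": 0,"dz": 0,"rx": 0,"ry": 0,"rz": 0,"claw": 1}])

```text
time_s: 23.75
ee_pos: [0.5, -0.1479, 0.1584]
eef_rot: [-3.141, 0.0, 1.004]
force: [0.9, 0.1, 0.0]
grip_width: 0.0009
grip_force: 0.0
```

Run:
```python
from h import *
pos,R=tool(); rep(); p=viewer.camera('wrist'); W=wpts(p,pos,R); save('w8.png',p['img'])
d=np.array([-.5351,-.8448]); nn=np.array([.8448,-.5351])
a=np.load('w6.npz')
for n,W,zm in(('before',a['W'],a['z']),('after',W,p['z_map'])):
    S=np.stack([W[...,:2]@d,W[...,:2]@nn],-1).astype(np.float32); z=W[...,2]
    m=(zm>.1)&(S[...,0]>-.22)&(S[...,0]<-.135)&(np.abs(S[...,1]-.51)<.07)&(z>.041)&(z<.05)
    r=cv2.minAreaRect(S[m]); rail=(zm>.1)&(S[...,0]>-.235)&(S[...,0]<-.2)&(np.abs(S[...,1]-.5)<.05)&(z>.031)&(z<.039)
    pl=(zm>.1)&(S[...,0]>-.27)&(S[...,0]<-.2)&(np.abs(S[...,1]-.5)<.08)&(z>.007)
    print(n,'deck rear s',np.percentile(S[m][:,0],.5),'t',r[0][1],'ang',r[2],'rail t',np.percentile(S[rail][:,1],[1,99]).mean(),'plate rear',np.percentile(S[pl][:,0],.5),'mouth s',np.percentile(S[rail][:,0],.5))
    A=np.c_[S[m],np.ones(m.sum())]; print(np.linalg.lstsq(A,z[m],rcond=None)[0][:2],np.median(z[m]))
```

```text
23.75 rail [-0.1426  0.5015] z 0.1584 yaw->th 89.86098082098324 Ftool [ 0.6   0.74 -0.03] v(tool) [-37.5 -46.    0. ]
before deck rear s -0.19289221 t 0.5107237100601196 ang 0.09878746420145035 rail t 0.49843575358390807 plate rear -0.2523573 mouth s -0.23480868
[ 0.00465062 -0.00190337] 0.04642150087652806
after deck rear s -0.1930764 t 0.5125463008880615 ang 89.91332244873047 rail t 0.49851755619049076 plate rear -0.25246304 mouth s -0.23495027
[ 0.00597717 -0.00247483] 0.04642075739398068
```

View pics/w8.png

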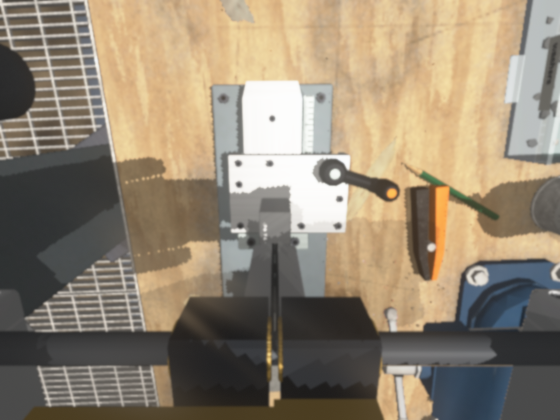

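```bash
python3 -c "
from h import *
print(hand_in())"
```

```text
the job is handed in; nothing more can be done
None
```

I handed the job in at about 24 s; the interface returned no verdict. The carriage is seated against the stop, about 7 N when it made contact. It sits about 2 mm to one side, parallel to the rail, and the last picture showed it still in place. The clamp lever was tightened until a settled push of about 9.5 N, and the arm is clear of everything.

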